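# Hook the cruet caddy forward into its dock

## Task

The little wooden caddy with the pepper mill and salt shaker has been pushed too far back under the wall cabinet. Pick up the hook tool, drop its tip behind the caddy's front wall, drag the caddy forward into its steel dock until it seats squarely against the two buffers on the stop bar, which you must find by feel, and keep it pulled against them for half a second, pressing with about 10 N (on top of the drag of the caddy itself) and always pulling gently, under 25 N. Then unhook, leaving it touching the buffers, and set the hook back down on the open worktop; touch the caddy with nothing but the hook, keep mill and shaker standing, and leave everything else where it is.

Things in the scene. Friction and masses are not known exactly. Their poses are not given: they have to be found in the camera images.
- caddy: open tray of pale wood, 130 x 130 mm, 55 mm high, walls and floor 6 mm; 0.45 to 0.75 kg. Origin: centre of its underside; +x to its back (away from the robot), +y to its left. Front wall: x = -65 to -59 mm; behind it an empty compartment, x = -59 to -17 mm, 118 mm wide, then a 50 mm high partition, mill and shaker. Starts 75 to 110 mm behind the dock's origin, up to 15 mm aside, 0.08 rad askew
- caddy_front (a point): point on the caddy at the middle of the top edge (rim) of its front wall, 62 mm in front of its centre and 55 mm over its underside; axes as the caddy's
- dock: fixed steel dock: two cheeks 26 mm high, inner faces 138 mm apart (4 mm play each side of the caddy), from x = -77 to 8 mm, flared at the rear to a mouth about 170 mm wide; stop bar across the front. Origin: on the worktop, where the caddy's origin lies when home if the buffers are screwed fully in; +x to the back, away from the robot, +y left; the caddy comes in along -x
- dock_stop: the dock's rigid stop bar, 158 x 12 mm, 32 mm high, along the dock's y, with two 16 mm rubber-tipped screw buffers at y = -45 and 45 mm, 17 mm up, that the caddy's front wall meets. They are set by hand, both alike, and stiff: the caddy's home is anywhere from x = 0 to 16 mm of the dock, which no pose tells. Origin and axes are the dock's; bar's rear face at x = -75 mm
- hook_grip (a point): where to grasp the hook tool (loose, 0.16 kg): mid height and width of its dark wooden handle, a block 110 x 26 mm, 40 mm high, that stands on its flat underside; 85 mm from its rear end, near the balance point. +x along the tool to the hook end, z up. A straight 8 mm steel rod leaves the handle's front end, its lower edge 30 mm over the underside, and turns down at its far end
- hook_tip (a point): lowest point of the hook's downturned end, 165 mm ahead (+x) of hook_grip and 2 mm over the handle's underside. The downturned end is an 8 mm round bar, 28 mm of it below the rod
- pepper_mill: brown wooden pepper mill, 58 mm across, 150 mm high, standing loose in the rear of the caddy; origin at the centre of its underside, z up
- salt_shaker: clear salt shaker, 44 mm across, 90 mm high, standing loose in the rear of the caddy; origin at the centre of its underside, z up
- lemon_mid (a point): a lemon, 71 x 53 x 51 mm, its centre; a bystander beside the dock
- toothpick_pot: small clear pot of toothpicks, 41 mm across, 64 mm high, origin at its underside; a bystander beside the dock
- jam_jar: jar, 58 x 62 mm, 99 mm high, origin at its underside; a bystander beside the dock
Mind the look-alikes: they are no part of the job. What is shaped like the salt_shaker but green or pink is not meant.

How it is judged:
By the outcome, as a careful person would: the job done as asked, in the order asked, and still so for the second after the job is handed in, with the robot touching nothing.
It also fails if it takes over 72 s, if anything falls off the work surface, if the arm or the gripper's body presses on something with over 40 N, if the wrist force passes 120 N, or if a joint passes its speed limit or range.

## Robot

A 7-joint arm with a two-finger parallel gripper is mounted at the origin on a cart in front of the work surface, level with it; the furniture and walls round the work are solid. World frame = base frame: x ahead of the robot, y to its left, z up, the work surface at z = 0. Lengths are in m, angles in degrees, forces in N, time in s.
With the tool pointing down it reaches from about 0.425 to 0.875 m from the base axis. Payload 8.4 kg.
Tool frame: the origin (TCP) lies at the very end of the fingers, on their centre line; the grasp point (between the pads) lies 19 mm behind it; z points along the fingers, y is the direction in which the jaws open and shut (so a half turn about z gives the same grasp; the last joint's range is limited). The gripper opens to 87 mm and grips with 3 to 60 N. Pads are 19 mm wide; open, the fingers measure 117 mm over their backs; the gripper's body (75 mm by 190 mm) begins 51 mm behind the grasp point.
Start: joints at [59.232, 19.091, 2.286, 83.961, -0.768, 76.965, -3.352], TCP at [0.276, -0.589, 0.223] pointing down, gripper open.
Joint ranges: [-147.57, 147.57], [-21.85, 119.76], [-74.77, 79.35], [14.55, 137.4], [-85.83, 265.84], [4.83, 119.75], [-152.11, 152.11]. Speed limits (degrees/s): [127.2, 127.2, 159.86, 159.86, 180, 180, 180].

## Interface

Orientations are given as [roll, pitch, yaw] about the fixed x, y, z axes, in that order (R = Rz(yaw) Ry(pitch) Rx(roll)).
In Python, from workcell import robot, imaging gives the robot as it stands.
- The arm moves only by the tool play_rows, never from a script. Its argument "series" is a list of rows, each a list of 7 numbers: the shift along the tool's x, y, z in mm, then the turn, a rotation vector about the tool's x, y, z in degrees, then the closure, from 0 (fully open) to 1 (shut). A call has 1 to 20 rows; each row is the pose to reach, as a shift and turn from the pose measured when the call began, along the tool's axes at that moment; what a row does not reach only later rows make up. A row lasts 1/8 s, in which the tool goes at most 62.5 mm and 10.7 degrees, less where a joint would pass 70% of its speed; a pose out of reach is approached as far as the arm can. A call with a gripper value outside its range is refused whole. The fingers move at their own pace and stop on an object; "newtons" is the grip in N (left out, the last holds). Time passes only in rows, so rows that repeat a pose let the fingers close. It gives the time, the measured TCP pose, the force and the opening at its end, in the units of the state.
- robot.get_state(): the state, without advancing time (a new reading comes with each control period).
- imaging.get_image(name): name is "side" or "top"; returns a dict with "pixels" (384x512x3 uint8, red, green, blue), "depth" (384x512 float32, m along the optical axis (not along the pixel's ray), 0 where there is no reading), "fx", "fy", "cx", "cy" (pixels), "dist_coeffs" ([k1, k2, p1, p2, k3] as OpenCV has them; the pictures are not rectified), "extrinsics" (4x4, takes a point from world to camera coordinates). Camera axes: x right, y up, looking along -z (the intrinsics and any distortion apply to the point x, -y, -z); pixel columns grow to the right and rows downward; lengths in m; the calibration is good to about 2 mm. A picture is of the moment at which its call begins.
- robot.finish_job(): hands the job in, once; it reports no verdict.
The state is a dict: "t": time; "joint_pos": joint angles; "qvel": joint speeds; "joint_torque": joint torques, N m; "tcp_pos": TCP position; "eef_rot": TCP orientation; "contact_force": force on the tool from outside, world axes, zero at the start; "ft_torque": the same for the moment, N m; "grip_width": finger opening in m.
Only numpy, scipy, OpenCV 4.12 (cv2) and the standard library are available. Lean on these libraries where they do the work, as an engineer would, in place of code of your own. Each camera call takes 0.05 s, during which the arm holds its last target.

## Working session

There is one attempt and no reset: what is moved stays moved. The work goes in short steps, Python scripts to look and compute and a tool call to move; the robot and the scene stay as the last step left them, time stands still between calls to the robot, and variables do not carry over. Pictures are saved under pics/ and viewed, and the job is handed in when it is done.

Besides the shell and the picture viewer there is one more tool, called after "Emit:" as name([rows], argument=value, ...), one row to a line, values as JSON. play_rows: Moves the arm, as the interface text tells. Its arguments: {"type":"object","properties":{"series":{"type":"array","items":{"type":"array","items":{"type":"number"}}},"newtons":{"type":"number"}},"required":["series"]}

```bash
mkdir -p pics; ls
cat > h.py <<'E'
import numpy as np,cv2
from workcell import robot,imaging
def grab(n):
    im=imaging.get_image(n); np.save(f'/tmp/{n}.npy',im,allow_pickle=True); return im
def load(n): return np.load(f'/tmp/{n}.npy',allow_pickle=True).item()
def ray(im,u,v):
    K=np.array([[im['fx'],0,im['cx']],[0,im['fy'],im['cy']],[0,0,1.]])
    p=cv2.undistortPoints(np.array([[[u,v]]],float),K,np.array(im['dist_coeffs'],float))[0,0]
    E=np.array(im['extrinsics']);R=E[:3,:3];o=-R.T@E[:3,3]
    d=R.T@np.array([p[0],-p[1],-1.]); return o,d
def onz(im,u,v,z):
    o,d=ray(im,u,v); return o+d*(z-o[2])/d[2]
def dep(im,u,v):
    o,d=ray(im,u,v); return o+d*im['depth'][int(round(v)),int(round(u))]
def proj(im,P):
    E=np.array(im['extrinsics']);c=E[:3,:3]@np.array(P)+E[:3,3]
    K=np.array([[im['fx'],0,im['cx']],[0,im['fy'],im['cy']],[0,0,1.]])
    q=np.array([c[0],-c[1],-c[2]])
    return cv2.projectPoints(q.reshape(1,1,3),np.zeros(3),np.zeros(3),K,np.array(im['dist_coeffs'],float))[0].ravel()
E
python3 - <<'E'
from h import *
print(robot.get_state())
for n in('side','top'):
    im=grab(n); cv2.imwrite(f'pics/{n}0.png',cv2.resize(im['pixels'][:,:,::-1],(800,600),interpolation=cv2.INTER_CUBIC))
    o,_=ray(im,256,192);print(n,o,im['fx'],im['dist_coeffs'],(im['depth']>0).mean())
E
```

```text
pics
{'t': 0.0, 'joint_pos': array([59.23273177, 19.13216217,  2.28543491, 84.01189515, -0.76830256,
       76.96586154, -3.35020244]), 'qvel': array([ 0.01694069, -0.08493994,  0.07831992,  0.02754155, -0.0902506 ,
       -0.02470522, -0.03457095]), 'joint_torque': array([ 8.64313847e-06, -6.56366444e+01,  1.33522701e+00, -4.03796697e+01,
       -5.96857793e-02,  4.48387570e-02,  1.86478533e-04]), 'tcp_pos': array([ 0.27532431, -0.58827961,  0.22164779]), 'eef_rot': array([-1.79905536e+02,  6.18155942e-03,  2.50832254e+01]), 'contact_force': array([ 0.99288766, -0.38336714,  0.25714802]), 'ft_torque': array([0.0544843 , 0.08215445, 0.01771602]), 'grip_width': 0.08688775379597742}
side [-0.42536874  0.70353528  0.54940575] 466.3243473082483 [-0.15368246  0.          0.          0.          0.        ] 0.9959259033203125
top [0.32844284 0.29457037 1.32185292] 483.2169066482474 [-0.00073593  0.          0.          0.          0.        ] 0.9961293538411459
```

View pics/side0.png

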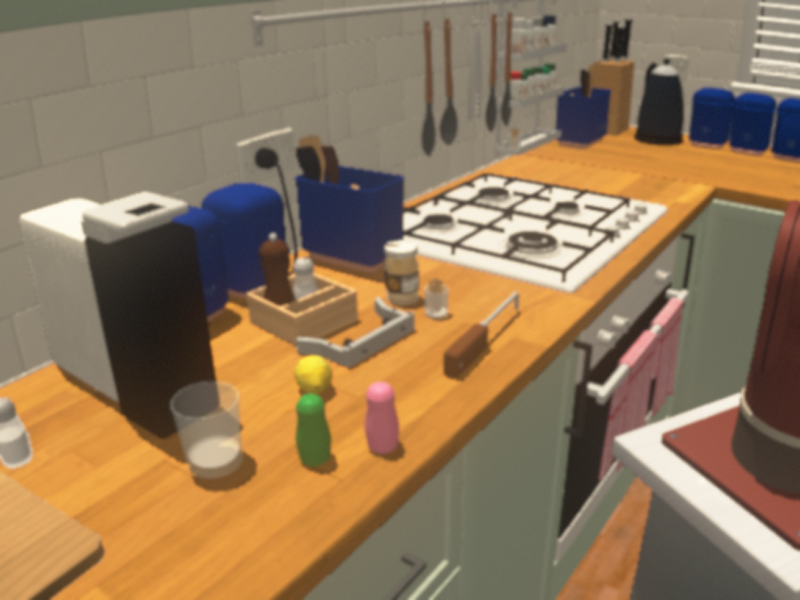

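View pics/top0.png

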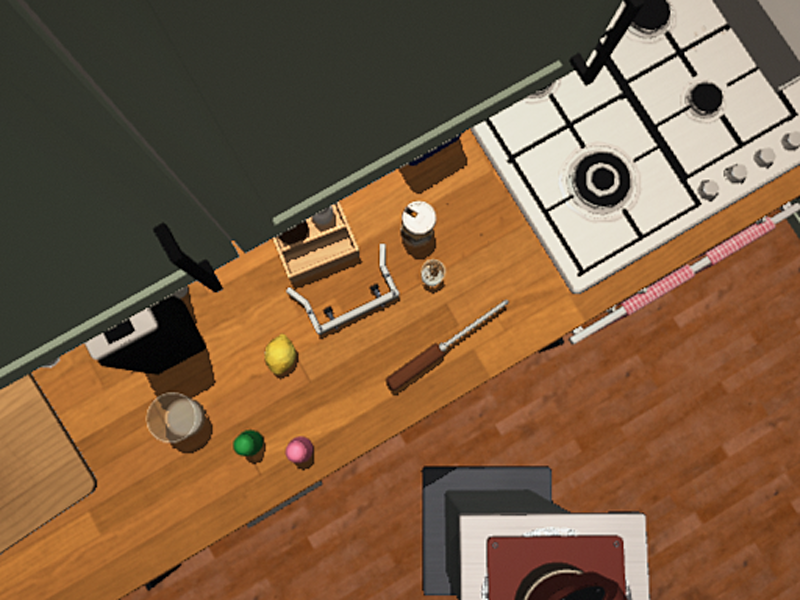

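Candidates (800×600 px). Hook: the only one is the brown handle and rod, top (415,368) to (507,302), side (467,350). Salt shaker: the clear one in the caddy at side (304,278). Not the green (312,430), the pink (381,418), or the clear one at far left (10,435). Caddy: pale tray, top (318,245). Dock: grey U, top (345,300). I'll check these in a close crop.

Run:
```python
from h import *
t=load('top');s=load('side')
c=t['pixels'][115:265,165:345,::-1]; cv2.imwrite('pics/topc.png',cv2.resize(c,None,fx=4.4,fy=4,interpolation=cv2.INTER_CUBIC)[:600] if 0 else cv2.resize(c,(720,600),interpolation=cv2.INTER_CUBIC))
c=s['pixels'][140:260,150:350,::-1]; cv2.imwrite('pics/sidec.png',cv2.resize(c,(800,480),interpolation=cv2.INTER_CUBIC))
```

```text
(no output)
```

View pics/topc.png

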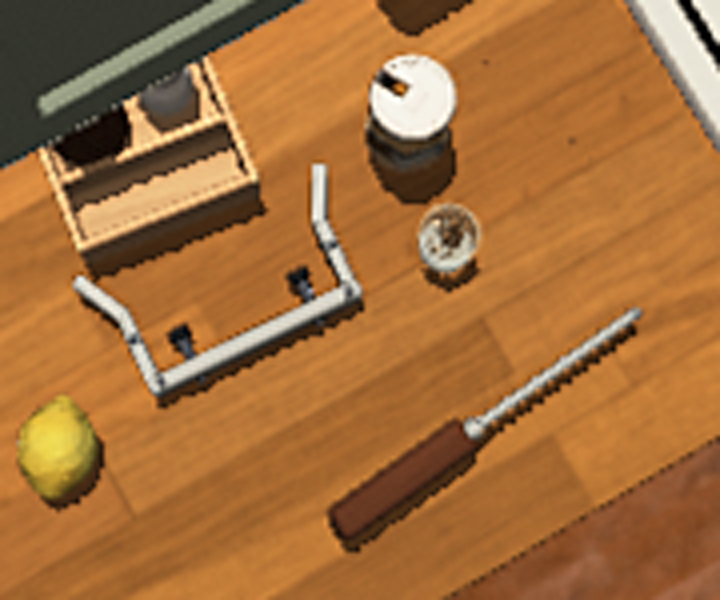

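View pics/sidec.png

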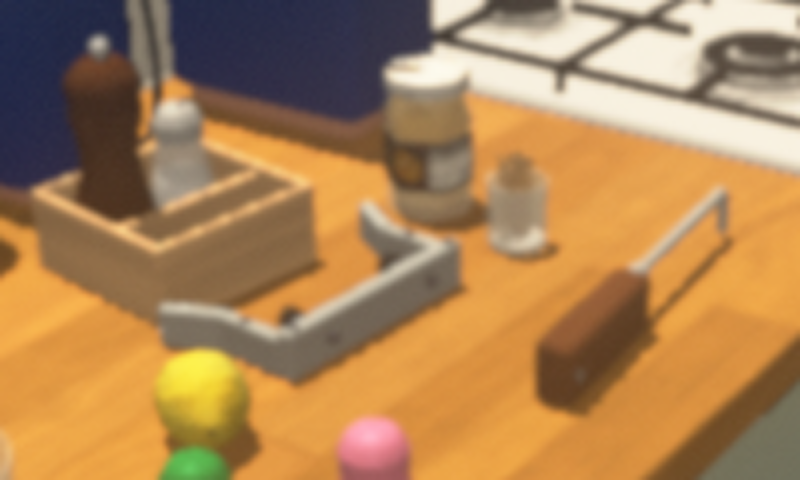

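The crop confirms it: handle from (340,530) to (470,430), rod tip at (637,315), the caddy with mill and shaker, and the dock with two buffers at (180,335) and (300,280). Next I'll measure from the depth height map and masks.

```bash
cat >> h.py <<'E'
def cloud(im):
    H,W=im['depth'].shape
    K=np.array([[im['fx'],0,im['cx']],[0,im['fy'],im['cy']],[0,0,1.]])
    uv=np.stack(np.meshgrid(np.arange(W),np.arange(H)),-1).reshape(-1,1,2).astype(float)
    p=cv2.undistortPoints(uv,K,np.array(im['dist_coeffs'],float))[:,0]
    d=im['depth'].reshape(-1).astype(float)
    c=np.stack([p[:,0]*d,-p[:,1]*d,-d],1)
    E=np.array(im['extrinsics']);R=E[:3,:3]
    return ((c-E[:3,3])@R).reshape(H,W,3)
E
python3 - <<'E'
from h import *
t=load('top');P=cloud(t);px=t['pixels'].astype(int)
def rect(m,name):
    q=(P[m][:,:2]*1000).astype(np.float32); r=cv2.minAreaRect(q); print(name,m.sum(),'c',np.round(r[0],1),'sz',np.round(r[1],1),'ang',round(r[2],2)); print(np.round(cv2.boxPoints(r),0).tolist())
V,U=np.mgrid[:384,:512]
z=P[...,2]
tab=(U>270)&(U<300)&(V>190)&(V<210); print('table z',np.median(z[tab]),z[tab].std())
box=(U>245)&(U<285)&(V>215)&(V<255)
h=box&(z>0.033)&(z<0.05); rect(h,'handle'); print(np.median(z[h]))
rod=(U>280)&(U<328)&(V>188)&(V<225)&(z>0.02)&(z<0.06); rect(rod,'rod')
cd=(U>170)&(U<235)&(V>125)&(V<185)&(z>0.045)&(z<0.062); rect(cd,'caddy rim')
dk=(U>180)&(U<258)&(V>155)&(V<217)&(z>0.015)&(z<0.04); rect(dk,'dock')
def pt(cx,cy,zz,n): 
    p=onz(t,165+(cx+.5)/4-.5,115+(cy+.5)/4-.5,zz); print(n,np.round(p*1000,1))
pt(637,315,.036,'rod end');pt(470,429,.034,'rod start')
for c in [(160,392),(345,304),(350,290),(357,302),(152,380)]: pt(*c,.032,'bar')
for c in [(82,248),(258,182),(45,150),(208,62)]: pt(*c,.055,'caddy corner')
for c in[(180,335),(300,282)]:pt(*c,.02,'buf')
for c in[(75,283),(130,332),(318,165),(320,222)]:pt(*c,.026,'cheek')
E
```

```text
table z 3.630568915065541e-05 0.11226963412317881
handle 392 c [403.7 232.7] sz [ 25.8 119.2] ang 34.84
[[359.0, 274.0], [427.0, 176.0], [448.0, 191.0], [380.0, 289.0]]
0.039629904388517455
rod 162 c [470.6 135.1] sz [ 13.4 146.8] ang 34.08
[[424.0, 192.0], [506.0, 71.0], [517.0, 78.0], [435.0, 200.0]]
caddy rim 469 c [615.8 408.5] sz [ 89.5 130.6] ang 22.93
[[549.0, 451.0], [600.0, 331.0], [682.0, 366.0], [632.0, 486.0]]
dock 741 c [543.2 371.3] sz [159.4 205.2] ang 8.91
[[449.0, 460.0], [480.0, 258.0], [638.0, 282.0], [606.0, 485.0]]
rod end [509.6  77.1  36. ]
rod start [433.1 190.8  34. ]
bar [458.6 397.9  32. ]
bar [517.9 274.   32. ]
bar [527.5 270.6  32. ]
bar [519.3 265.9  32. ]
bar [466.7 403.3  32. ]
caddy corner [552.3 448.6  55. ]
caddy corner [597.  332.1  55. ]
caddy corner [618.8 474.3  55. ]
caddy corner [679.4 366.   55. ]
buf [498.6 385.7  20. ]
buf [534.9 304.4  20. ]
cheek [533.4 456.5  26. ]
cheek [499.9 419.   26. ]
cheek [615. 292.  26.]
cheek [575.3 290.7  26. ]
```

Run:
```python
from h import *
t=load('top');P=cloud(t)
V,U=np.mgrid[:384,:512];z=P[...,2]
def rect(m,name):
    q=(P[m][:,:2]*1000).astype(np.float32); r=cv2.minAreaRect(q); print(name,m.sum(),'c',np.round(r[0],1),'sz',np.round(r[1],1),'ang',round(r[2],2)); print(np.round(cv2.boxPoints(r),0).tolist())
reg=(U>180)&(U<260)&(V>155)&(V<217)
bar=reg&(z>0.0285)&(z<0.036); rect(bar,'bar')
q=P[bar][:,:2]*1000; l=cv2.fitLine(q.astype(np.float32),cv2.DIST_HUBER,0,.01,.01).ravel(); print(l,np.degrees(np.arctan2(l[1],l[0])))
ck=reg&(z>0.02)&(z<0.0285); 
n=np.array([np.cos(np.radians(24.7)),np.sin(np.radians(24.7))]);
a=P[...,0]*n[0]+P[...,1]*n[1]; b=-P[...,0]*n[1]+P[...,1]*n[0]
print('cheek along',a[ck].min(),a[ck].max(),'lat',b[ck].min(),b[ck].max(),'bar along',np.percentile(a[bar],[2,50,98]),'lat',b[bar].min(),b[bar].max())
cd=(U>170)&(U<235)&(V>125)&(V<185)&(z>0.045)&(z<0.062)
# front edge
print('rim front along',a[cd].min(),'lat',b[cd].min(),b[cd].max())
cab=(V<120)&(U<300)&(z>0.2)
print('cab z',np.percentile(z[cab],[1,5,50,95]),'along front',np.percentile(a[cab],[0,1,5]))
for nme,(u0,u1,v0,v1) in dict(lemon=(168,192,212,244),pot=(268,286,165,186),jar=(255,282,127,150),green=(148,170,272,298),pink=(182,202,276,300)).items():
    m=(U>=u0)&(U<u1)&(V>=v0)&(V<v1)&(z>0.02); print(nme,np.round(P[m].mean(0)*1000),round(z[m].max()*1000))
# worktop front edge
m=(np.abs(z)<0.004); print('table along min',np.percentile(a[m&(U>200)&(U<330)],[0,1]))
```

```text
bar 281 c [531.7 363.1] sz [195.2 164.5] ang 89.94
[[449.0, 266.0], [614.0, 265.0], [614.0, 461.0], [450.0, 461.0]]
[ 4.2092916e-01 -9.0709352e-01  4.9762927e+02  3.3652887e+02] -65.106735
cheek along 0.5804300763971529 0.7373512081129581 lat 0.003625868713829028 0.22649953229152728 bar along [0.58496958 0.59282127 0.73622896] lat 0.010037663257088159 0.23045271530796557
rim front along 0.6836351985932707 lat 0.047318814272165666 0.18020341978445995
cab z [0.54405647 0.59631342 0.86041346 0.99713708] along front [0.42148426 0.63056927 0.63195608]
lemon [421. 463.  55.] 1322
pot [563. 205.  52.] 1322
jar [643. 232.  96.] 106
green [276. 509.  78.] 1322
pink [266. 426.  91.] 1322
table along min [0.06049929 0.09539211]
```

Run:
```python
from h import *
t=load('top');P=cloud(t)
V,U=np.mgrid[:384,:512];z=P[...,2]
n=np.array([np.cos(np.radians(24.7)),np.sin(np.radians(24.7))])
a=P[...,0]*n[0]+P[...,1]*n[1]; b=-P[...,0]*n[1]+P[...,1]*n[0]
reg=(U>180)&(U<260)&(V>155)&(V<217)
bar=reg&(z>0.027)&(z<0.036)&(a<.603)
q=(P[bar][:,:2]*1000).astype(np.float32); r=cv2.minAreaRect(q);print(r,cv2.boxPoints(r).tolist())
for lo in np.arange(.6,.74,.015):
    m=reg&(z>.018)&(z<.03)&(a>lo)&(a<lo+.015)
    bb=b[m]; print(round(lo,3),np.round(np.percentile(bb[bb<.09],[0,50,100])*1000) if (bb<.09).any() else '',np.round(np.percentile(bb[bb>.13],[0,50,100])*1000) if (bb>.13).any() else '', np.round(np.median(bb[(bb>.06)&(bb<.15)])*1000) if ((bb>.06)&(bb<.15)).any() else '')
# caddy: front rim points
cd=(U>170)&(U<235)&(V>125)&(V<185)&(z>0.05)&(z<0.06)
q=(P[cd][:,:2]*1000).astype(np.float32); r=cv2.minAreaRect(q);print(r)
# side-view check of handle ends and tip
s=load('side');S=cloud(s)
hm=(S[...,2]>.034)&(S[...,2]<.045)&(np.hypot(S[...,0]-.404,S[...,1]-.233)<.075)
r=cv2.minAreaRect((S[hm][:,:2]*1000).astype(np.float32)); print('side handle',r)
print('tip pred',proj(s,[.5095,.077,.002]), proj(s,[.5095,.077,.034]))
print('edge', [np.round(onz(t,u*.64,v*.64,0)*1000) for u,v in ((300,485),(500,372),(570,333))])
```

```text
((486.0093688964844, 361.1304016113281), (18.05218505859375, 211.0465850830078), 24.16651153564453) [[434.57415771484375, 453.71038818359375], [520.9744873046875, 261.1600341796875], [537.444580078125, 268.5504150390625], [451.04425048828125, 461.10076904296875]]
0.6 [19. 27. 55.] [135. 168. 226.] 142.0
0.615 [19. 28. 61.] [136. 168. 176.] 142.0
0.63 [20. 25. 29.] [168. 172. 176.] 
0.645 [16. 22. 27.] [170. 177. 186.] 
0.66 [ 6. 14. 21.] [176. 186. 193.] 
0.675 [ 4. 33. 85.] [131. 157. 192.] 117.0
0.69 [56. 56. 56.]  
0.705  [173. 173. 173.] 
0.72  [138. 145. 173.] 138.0
0.735  [130. 155. 172.] 133.0
((615.8133544921875, 408.580078125), (89.48578643798828, 130.4245147705078), 22.872791290283203)
side handle ((404.6577453613281, 224.84890747070312), (25.348812103271484, 133.95558166503906), 35.17221450805664)
tip pred [329.94197727 198.28042312] [330.55768993 187.36607333]
edge [array([201., 431.,   0.]), array([391.,  85.,   0.]), array([459., -41.,   0.])]
```

```bash
cat >> h.py <<'E'
from scipy.spatial.transform import Rotation as Ro
def plan(targets,st=None):
    st=st or robot.get_state()
    R=Ro.from_euler('xyz',st['eef_rot'],degrees=True);p=np.array(st['tcp_pos'])
    for x,y,z,yaw in targets:
        T=Ro.from_euler('xyz',[180,0,yaw],degrees=True)
        d=R.inv().apply(np.array([x,y,z])-p)*1000
        print(np.round(d,1).tolist(),np.round((R.inv()*T).as_rotvec(degrees=True),1).tolist())
DY=24.8;N=np.array([np.cos(np.radians(DY)),np.sin(np.radians(DY))]);L=np.array([-N[1],N[0]]);O=.672*N+.098*L
def dk(x,y): return O+N*x+L*y
E
python3 - <<'E'
from h import *
plan([(.5,-.3,.222,60),(.52,0,.222,95),(.416,.2135,.15,124.4),(.416,.2135,.06,124.4)])
E
```

```text
[325.7, -165.9, -0.0] [-0.1, -0.0, -34.9]
[471.0, -429.1, 0.3] [-0.1, -0.0, -69.9]
[467.3, -666.5, 72.7] [-0.1, -0.1, -99.3]
[467.3, -666.3, 162.7] [-0.1, -0.1, -99.3]
```

Emit:
play_rows([
  [55,-28,0,0,0,-6,0],
  [109,-55,0,0,0,-12,0],
  [163,-83,0,0,0,-18,0],
  [217,-110,0,0,0,-23,0],
  [271,-138,0,0,0,-29,0],
  [326,-166,0,0,0,-35,0],
  [355,-218,0,0,0,-42,0],
  [384,-270,0,0,0,-49,0],
  [413,-323,0,0,0,-56,0],
  [442,-376,0,0,0,-63,0],
  [471,-429,0,0,0,-70,0],
  [470,-488,10,0,0,-77,0],
  [469,-548,20,0,0,-84,0],
  [468,-607,30,0,0,-92,0],
  [467,-666,45,0,0,-99,0],
  [467,-666,73,0,0,-99,0],
  [467,-666,73,0,0,-99,0],
  [467,-666,73,0,0,-99,0],
])

```text
t: 2.35
tcp_pos: [0.4165, 0.2124, 0.1503]
eef_rot: [180.0, -0.1, 124.0]
contact_force: [-0.5, 0.4, 0.4]
grip_width: 0.0869
```

Run:
```python
from h import *
s=robot.get_state();print(s['t'],s['tcp_pos'],s['eef_rot'],s['joint_pos'],s['contact_force'])
for n in('side','top'):
    im=grab(n)
    c=im['pixels'][::,:,::-1]; c=c[130:290,180:380]; cv2.imwrite(f'pics/{n}1.png',cv2.resize(c,(750,600),interpolation=cv2.INTER_CUBIC))
plan([(.416,.2135,.06,124.4),(.416,.2135,.004,124.4)])
```

```text
2.35 [0.41648964 0.21241309 0.15032903] [ 1.79981113e+02 -8.40029139e-02  1.24000114e+02] [ 10.01709136   3.70275239 -43.23414379 111.99801373   2.69792623
  65.30900398  -0.28411469] [-0.5347418   0.37807339  0.37730899]
[1.2, -0.3, 90.6] [0.1, -0.1, -0.4]
[1.1, -0.4, 146.6] [0.1, -0.1, -0.4]
```

View pics/side1.png

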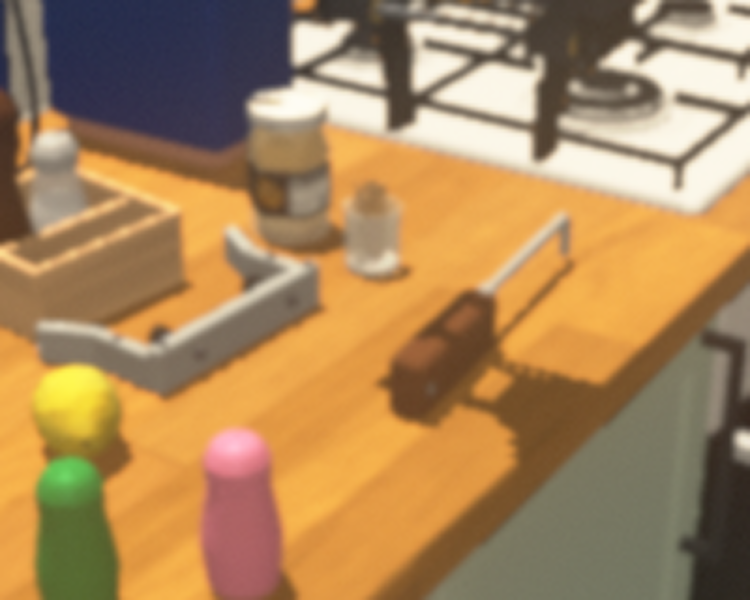

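View pics/top1.png

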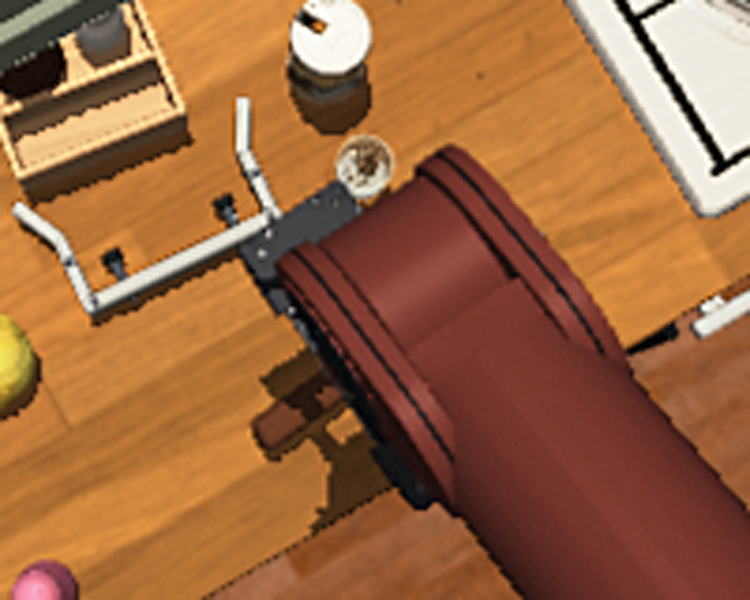

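The top view shows the gripper above the handle (handle rear end visible at (280,420)). The side view shows the hook undisturbed. Now descending and closing.

Emit:
play_rows([
  [0.5,0,45,0,0,-0.4,0],
  [1,0,90,0,0,-0.4,0],
  [1,0,115,0,0,-0.4,0],
  [1,0,135,0,0,-0.4,0],
  [1,0,146.5,0,0,-0.4,0],
  [1,0,146.5,0,0,-0.4,0],
  [1,0,146.5,0,0,-0.4,1],
  [1,0,146.5,0,0,-0.4,1],
  [1,0,146.5,0,0,-0.4,1],
  [1,0,146.5,0,0,-0.4,1],
  [1,0,146.5,0,0,-0.4,1],
  [1,0,146.5,0,0,-0.4,1],
], newtons=50)

```text
t: 3.95
tcp_pos: [0.4164, 0.2136, 0.0041]
eef_rot: [179.9, -0.1, 124.4]
contact_force: [0.7, 0.6, -0.3]
grip_width: 0.0353
```

Emit:
play_rows([
  [0,0,0,0,0,0,1],
  [0,0,0,0,0,0,1],
  [0,0,0,0,0,0,1],
  [0,0,0,0,0,0,1],
  [0,0,0,0,0,0,1],
])

```text
t: 4.58
tcp_pos: [0.4163, 0.2136, 0.0041]
eef_rot: [179.9, -0.1, 124.4]
contact_force: [0.3, -0.2, -0.1]
grip_width: 0.0256
```

Run:
```python
from h import *
plan([(.416,.2135,.135,124.4),(.43,.29,.135,165),(.446,.3305,.135,204.8)])
```

```text
[0.2, -0.2, -130.9] [0.1, -0.1, -0.0]
[55.5, 54.6, -130.7] [0.1, -0.0, -40.6]
[79.8, 90.7, -130.7] [0.1, -0.0, -80.4]
```

Emit:
play_rows([
  [0,0,-20,0,0,0,1],
  [0,0,-60,0,0,0,1],
  [0,0,-105,0,0,0,1],
  [0,0,-131,0,0,0,1],
  [0,0,-131,0,0,0,1],
  [12,12,-131,0,0,-9,1],
  [26,25,-131,0,0,-18,1],
  [40,38,-131,0,0,-27,1],
  [52,51,-131,0,0,-36,1],
  [58,60,-131,0,0,-45,1],
  [64,68,-131,0,0,-54,1],
  [70,76,-131,0,0,-63,1],
  [75,84,-131,0,0,-72,1],
  [80,91,-131,0,0,-80,1],
  [80,91,-131,0,0,-80,1],
  [80,91,-131,0,0,-80,1],
  [80,91,-131,0,0,-80,1],
])

```text
t: 6.7
tcp_pos: [0.446, 0.3304, 0.135]
eef_rot: [179.9, 0.0, -155.7]
contact_force: [0.6, -0.9, -1.3]
grip_width: 0.0252
```

Run:
```python
from h import *
s=robot.get_state();print(s['t'],s['tcp_pos'],s['eef_rot'],s['contact_force'],s['grip_width'],s['joint_pos'])
t=grab('top'); sd=grab('side')
c=t['pixels'][115:235,165:325,::-1]; cv2.imwrite('pics/top2.png',cv2.resize(c,(800,600),interpolation=cv2.INTER_CUBIC))
c=sd['pixels'][120:270,130:330,::-1]; cv2.imwrite('pics/side2.png',cv2.resize(c,(800,600),interpolation=cv2.INTER_CUBIC))
```

```text
6.7 [0.446035   0.33035632 0.13501229] [ 1.79943422e+02  3.78458179e-02 -1.55727192e+02] [ 0.63065244 -0.94020514 -1.28635407] 0.025249431780846678 [  5.68261757  20.35426527 -55.67399604 101.50839417  18.05437897
  67.65123941  58.97266147]
```

View pics/top2.png

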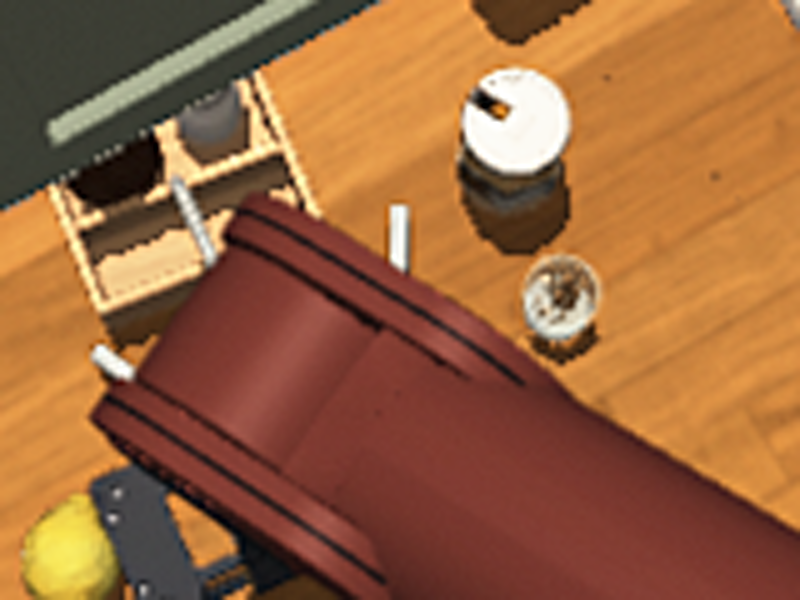

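View pics/side2.png

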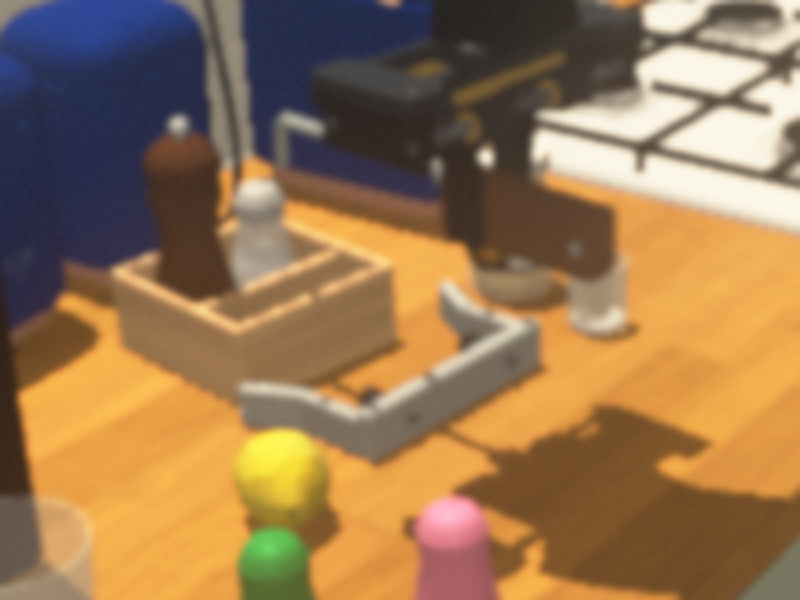

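The top view shows the rod end at (177,182), over the caddy compartment. The side view shows the downturned end from (283,118) to (283,165). Triangulating the tip.

Run:
```python
from h import *
t=load('top');s=load('side')
st=robot.get_state();p=st['tcp_pos'];yaw=np.radians(st['eef_rot'][2]-180);hx=np.array([np.cos(yaw),np.sin(yaw),0])
tip=p+165*hx/1e3+[0,0,-.002]
print('nominal tip',tip,'hook yaw',np.degrees(yaw))
def inv(uv): return ((uv[0]-130+.5)*4-.5,(uv[1]-120+.5)*4-.5)
print('side nominal tip crop',inv(proj(s,tip)),'corner',inv(proj(s,tip+hx*.004+[0,0,.036])),'handle front bottom',inv(proj(s,p+hx*.025-[0,0,.004])),'rear top',inv(proj(s,p-hx*.085+[0,0,.036])))
q=proj(t,tip+hx*.004+[0,0,.036]);print('top nominal rod end crop',(q[0]-165+.5)*5-.5,(q[1]-115+.5)*5-.5)
for z in(.15,.16,.17): print(z,onz(t,165+177.5/5-.5,115+180.5/5-.5,z))
# side ray intersect vertical plane containing hook axis
o,d=ray(s,130+283.5/4-.5,120+166.5/4-.5)
n=np.array([-hx[1],hx[0],0]);k=((p-o)@n)/(d@n);print('tip on hook plane',o+d*k)
o,d=ray(s,130+280/4-.5,120+114/4-.5);k=((p-o)@n)/(d@n);print('corner on plane',o+d*k)
```

```text
nominal tip [0.59651579 0.39844865 0.13328089] hook yaw -335.68444943681584
side nominal tip crop (np.float64(285.300182559017), np.float64(167.75033839103537)) corner (np.float64(276.95048826742493), np.float64(110.71990375617543)) handle front bottom (np.float64(453.534744740635), np.float64(228.44112544950906)) rear top (np.float64(606.6253644882895), np.float64(211.12616295930866))
top nominal rod end crop 176.16728667293512 172.47749327763654
0.15 [0.60089605 0.40140609 0.15      ]
0.16 [0.59857107 0.40049441 0.16      ]
0.17 [0.59624609 0.39958273 0.17      ]
tip on hook plane [0.59835387 0.39927917 0.13392977]
corner on plane [0.59819224 0.39920614 0.16798499]
```

Emit:
play_rows([
  [0,0,25,0,0,0,1],
  [0,0,50,0,0,0,1],
  [0,0,70,0,0,0,1],
  [0,0,85,0,0,0,1],
  [0,0,95,0,0,0,1],
  [0,0,101,0,0,0,1],
  [0,0,101,0,0,0,1],
  [0,0,101,0,0,0,1],
])

```text
t: 7.8
tcp_pos: [0.4465, 0.3309, 0.0348]
eef_rot: [179.9, 0.1, -155.7]
contact_force: [-0.4, -0.7, -1.6]
grip_width: 0.0255
```

```bash
cat > look.py <<'E'
from h import *
import sys
k=sys.argv[1]
s=robot.get_state();print(s['t'],s['tcp_pos'],s['eef_rot'],s['contact_force'],s['ft_torque'])
t=grab('top'); sd=grab('side')
c=t['pixels'][115:235,165:325,::-1]; c1=cv2.resize(c,(400,300),interpolation=cv2.INTER_CUBIC)
c=sd['pixels'][130:250,140:300,::-1]; c2=cv2.resize(c,(400,300),interpolation=cv2.INTER_CUBIC)
cv2.imwrite(f'pics/l{k}.png',cv2.resize(np.hstack([c1,c2]),(800,300)))
yaw=np.radians(s['eef_rot'][2]-180);hx=np.array([np.cos(yaw),np.sin(yaw)])
tip=s['tcp_pos'][:2]+.165*hx-O
print('tip in dock mm',tip@N*1000,tip@L*1000,'z',s['tcp_pos'][2]-.002)
print('force dock x,y',s['contact_force'][:2]@N,s['contact_force'][:2]@L)
E
python3 look.py 3
```

```text
7.8 [0.44650836 0.33090573 0.03478377] [ 1.79938190e+02  1.08785370e-01 -1.55686143e+02] [-0.3999523  -0.73922993 -1.59127264] [ 0.11376105 -0.11810917 -0.03932186]
tip in dock mm 37.12339061374685 13.699932427222624 z 0.03278377456909547
force dock x,y -0.6731392232158662 -0.5032954532411729
```

View pics/l3.png

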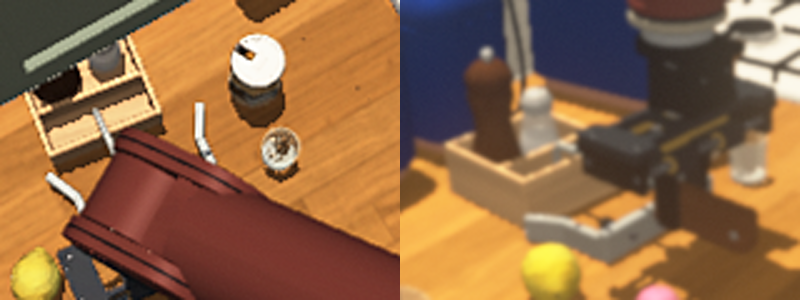

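The tip is inside the compartment and the rod is over the front wall (top crop (105,130)). Now I'll start dragging, with a slight drift to the right.

Emit:
play_rows([
  [4,0,0,0,0,0,1],
  [8,0,0,0,0,0,1],
  [11,0,0,0,0,0,1],
  [13,0,0,0,0,0,1],
  [15,0,0,0,0,0,1],
  [17,0,0,0,0,0,1],
  [19,-0.5,0,0,0,0,1],
  [21,-1,0,0,0,0,1],
  [23,-1.5,0,0,0,0,1],
  [25,-2,0,0,0,0,1],
  [27,-2.5,0,0,0,0,1],
  [29,-3,0,0,0,0,1],
])

```text
t: 9.4
tcp_pos: [0.4224, 0.3169, 0.0352]
eef_rot: [179.9, 0.3, -155.7]
contact_force: [4.8, 2.7, -3.8]
grip_width: 0.0255
```

```bash
python3 look.py 4
```

```text
9.4 [0.42237797 0.31686965 0.03519196] [ 179.89731643    0.25391043 -155.69567287] [ 4.81563755  2.72923968 -3.80589621] [ 0.60914773 -0.90645042  0.10660077]
tip in dock mm 9.330672967469836 11.052394410282808 z 0.03319195531318385
force dock x,y 5.516312578952887 0.45761311408818506
```

View pics/l4.png

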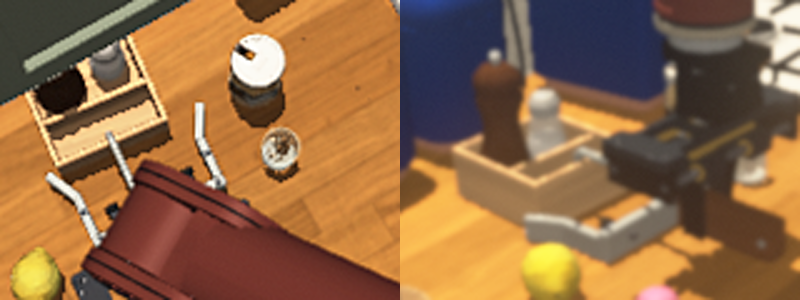

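```bash
cat > cad.py <<'E'
from h import *
t=load('top');P=cloud(t);z=P[...,2]
V,U=np.mgrid[:384,:512]
a=(P[...,:2]-O)@N;b=(P[...,:2]-O)@L
px=cv2.cvtColor(t['pixels'],cv2.COLOR_RGB2HSV)
m=(z>.049)&(z<.06)&(np.abs(b)<.1)&(a>-.08)&(a<.2)
# drop arm/rod: want pale wood hue
m&=(px[...,0]>8)&(px[...,0]<25)&(px[...,2]>150)
A=a[m]*1000;B=b[m]*1000
print('n',m.sum(),'a',np.percentile(A,[1,99]),'b',B.min(),B.max())
r=cv2.minAreaRect(np.stack([A,B],1).astype(np.float32));print(r); 
# right side rim outer & front rim: fit lines
import sys
f=[];
for lo in np.arange(B.min(),B.max(),4):
    k=(B>=lo)&(B<lo+4)
    if k.sum()>=1: f.append((lo+2,A[k].min()))
f=np.array(f);mm=f[:,1]<np.median(f[:,1])+8
c=np.polyfit(f[mm,0],f[mm,1],1);print('front edge slope deg',-np.degrees(np.arctan(c[0])),'x at y=0',c[1])
E
python3 cad.py
```

```text
n 266 a [ 1.94903314 97.12695526] b -52.543313836699305 78.20577996612113
((52.33068084716797, 12.785270690917969), (129.88580322265625, 100.60254669189453), 89.01433563232422)
front edge slope deg -1.0055906701324608 x at y=0 3.0998546207764686
```

Emit:
play_rows([
  [2,-0.6,0,0,0,0,1],
  [4,-1.2,0,0,0,0,1],
  [6,-1.8,0,0,0,0,1],
  [8,-2.4,0,0,0,0,1],
  [10,-3,0,0,0,0,1],
  [12,-3.6,0,0,0,0,1],
  [14,-4.2,0,0,0,0,1],
  [16,-4.8,0,0,0,0,1],
  [18,-5.4,0,0,0,0,1],
  [20,-6,0,0,0,0,1],
])

```text
t: 10.75
tcp_pos: [0.4071, 0.3036, 0.0353]
eef_rot: [179.9, 0.3, -155.7]
contact_force: [6.2, 3.6, -4.5]
grip_width: 0.0253
```

```bash
python3 look.py 5; python3 cad.py
```

```text
10.75 [0.40710953 0.30355789 0.03534281] [ 179.87346252    0.33154513 -155.68888945] [ 6.22628081  3.64029954 -4.46391011] [ 0.75686815 -1.05960246  0.17704066]
tip in dock mm -10.1131531129798 5.392191778076242 z 0.033342814908795045
force dock x,y 7.17900871539343 0.6929554891231464
n 291 a [-17.67542099  96.02877421] b -56.98434073844956 74.95696517837467
((40.822486877441406, 9.679039001464844), (116.9153823852539, 129.57351684570312), 1.9693762063980103)
front edge slope deg 1.3964051505944213 x at y=0 -15.794935681342405
```

View pics/l5.png

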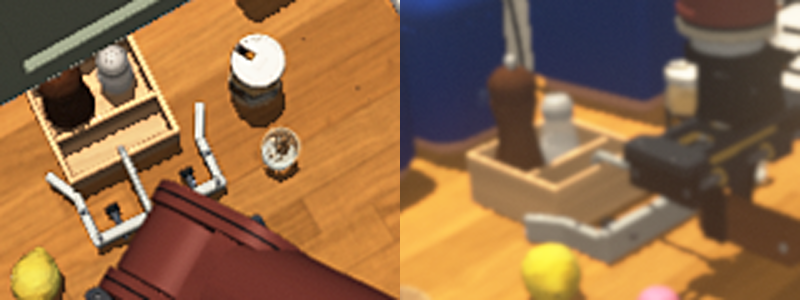

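Emit:
play_rows([
  [2,-0.4,0,0,0,0,1],
  [4,-0.8,0,0,0,0,1],
  [6,-1.2,0,0,0,0,1],
  [8,-1.6,0,0,0,0,1],
  [10,-2,0,0,0,0,1],
  [12,-2.4,0,0,0,0,1],
])

```text
t: 11.6
tcp_pos: [0.3979, 0.2966, 0.0355]
eef_rot: [179.9, 0.4, -155.7]
contact_force: [6.6, 3.2, -4.9]
grip_width: 0.0258
```

```bash
python3 look.py 6; python3 cad.py
```

```text
11.6 [0.39789443 0.29663803 0.03550001] [ 179.85647309    0.41687281 -155.71128404] [ 6.56863784  3.21533536 -4.8963465 ] [ 0.6396959  -0.99639009  0.03999443]
tip in dock mm -21.381523747193878 2.911303518161823 z 0.0335000131247758
force dock x,y 7.3115406088440125 0.1635802017928004
n 365 a [-31.86013565  98.69863478] b -67.99347085037479 70.1342992934936
((36.750640869140625, 0.781158447265625), (130.03607177734375, 131.4311981201172), 85.50753021240234)
front edge slope deg -4.80913311759 x at y=0 -28.025106677343867
```

View pics/l6.png

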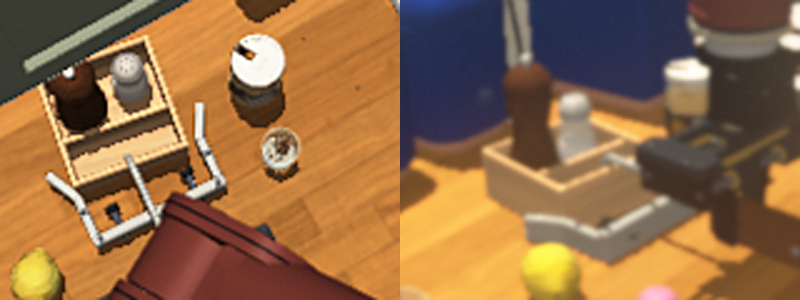

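Run:
```python
from h import *
t=load('top')
c=t['pixels'][122:217,170:270,::-1]; cv2.imwrite('pics/z6.png',cv2.resize(c,(632,600),interpolation=cv2.INTER_CUBIC))
```

```text
(no output)
```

View pics/z6.png

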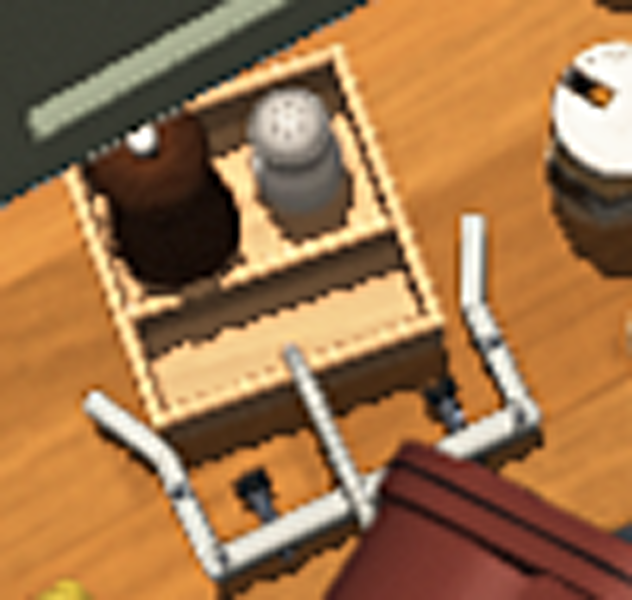

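The zoom shows the caddy about 4.5° clockwise with its front-left corner at the left flare (165,425). Moving the hook left of centre should pull it straight.

Emit:
play_rows([
  [-4,0,0,0,0,0,1],
  [-9,0,0,0,0,0,1],
  [-9,10,0,0,0,0,1],
  [-9,22,0,0,0,0,1],
  [-9,26,0,0,0,0,1],
  [-4,26,0,0,0,0,1],
  [0,26,0,0,0,0,1],
  [2,26,0,0,0,0,1],
  [4,25.5,0,0,0,0,1],
  [6,25,0,0,0,0,1],
  [8,24.5,0,0,0,0,1],
  [10,24,0,0,0,0,1],
])

```text
t: 13.2
tcp_pos: [0.3798, 0.3139, 0.0358]
eef_rot: [179.9, 0.5, -155.8]
contact_force: [4.4, 2.2, -3.2]
grip_width: 0.026
```

```bash
cat >> look.py <<'E'
c=t['pixels'][122:217,170:270,::-1]; cv2.imwrite(f'pics/z{k}.png',cv2.resize(c,(526,500),interpolation=cv2.INTER_CUBIC))
E
python3 look.py 7; python3 cad.py
```

```text
13.2 [0.37979349 0.3138734  0.03575811] [ 179.88169942    0.50094849 -155.78734852] [ 4.36244781  2.16458952 -3.2232166 ] [ 0.3022506  -1.00808912 -0.08288616]
tip in dock mm -30.585840563591827 25.930621989610366 z 0.03375811062819646
force dock x,y 4.868073457641696 0.13512779851653992
n 389 a [-38.94754909  91.14288577] b -67.00224182035583 66.16838031947418
((26.65233612060547, -0.33094024658203125), (130.0994415283203, 130.96170043945312), 88.29074096679688)
front edge slope deg -1.6917636212658267 x at y=0 -37.195229354896895
```

View pics/z7.png

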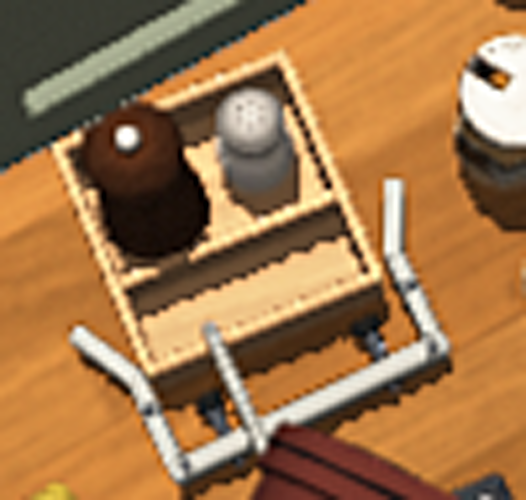

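Emit:
play_rows([
  [2,0,0,0,0,0,1],
  [4,0,0,0,0,0,1],
  [-2,0,0,0,0,0,1],
  [-6,-1,0,0,0,0,1],
  [-7,-12,0,0,0,0,1],
  [-7,-22,0,0,0,0,1],
  [-7,-25,0,0,0,0,1],
  [-3,-25,0,0,0,0,1],
  [0,-25,0,0,0,0,1],
  [2,-25,0,0,0,0,1],
  [4,-25,0,0,0,0,1],
  [5,-25,0,0,0,0,1],
])

```text
t: 14.8
tcp_pos: [0.3861, 0.2896, 0.0361]
eef_rot: [179.9, 0.6, -155.8]
contact_force: [5.8, 2.4, -3.5]
grip_width: 0.0254
```

```bash
python3 look.py 8; python3 cad.py
```

```text
14.8 [0.38611231 0.28957822 0.03605282] [ 179.86174603    0.60514803 -155.77438547] [ 5.82684833  2.41670169 -3.49012803] [ 0.57987434 -0.9513879   0.03559308]
tip in dock mm -35.04004470904889 1.2628919910444154 z 0.03405281578689473
force dock x,y 6.303172239894103 -0.2502563034726558
n 413 a [-41.9973496   87.87730098] b -64.95335779262189 65.66846310713915
((23.606849670410156, 0.20417022705078125), (130.07278442382812, 131.61619567871094), 89.61177062988281)
front edge slope deg -0.5367170222577717 x at y=0 -41.09759663198126
```

View pics/z8.png

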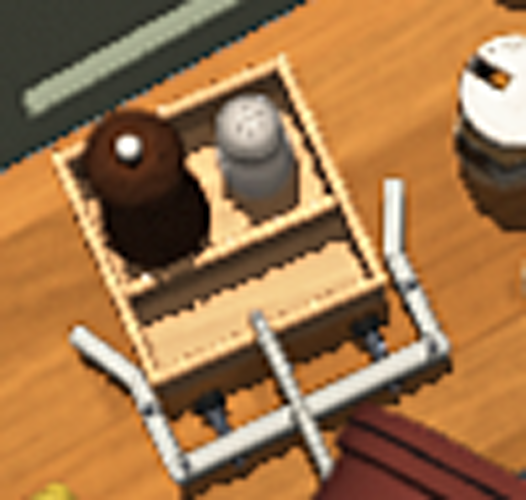

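Emit:
play_rows([
  [1,0,0,0,0,0,1],
  [2,0,0,0,0,0,1],
  [3,0,0,0,0,0,1],
])

```text
t: 15.28
tcp_pos: [0.384, 0.2886, 0.0362]
eef_rot: [179.8, 0.7, -155.8]
contact_force: [5.1, 2.5, -3.2]
grip_width: 0.0259
```

Emit:
play_rows([
  [1,0,0,0,0,0,1],
  [2,0,0,0,0,0,1],
  [3,0,0,0,0,0,1],
])

```text
t: 15.65
tcp_pos: [0.3814, 0.2874, 0.0362]
eef_rot: [179.8, 0.7, -155.8]
contact_force: [4.8, 1.8, -3.8]
grip_width: 0.0258
```

Emit:
play_rows([
  [0.6,0,0,0,0,0,1],
  [1.2,0,0,0,0,0,1],
  [1.8,0,0,0,0,0,1],
])

```text
t: 16.02
tcp_pos: [0.3798, 0.2867, 0.0362]
eef_rot: [179.8, 0.7, -155.8]
contact_force: [4.6, 2.5, -3.7]
grip_width: 0.0257
```

Emit:
play_rows([
  [0.6,0,0,0,0,0,1],
  [1.2,0,0,0,0,0,1],
  [1.8,0,0,0,0,0,1],
])

```text
t: 16.4
tcp_pos: [0.3789, 0.2863, 0.0365]
eef_rot: [179.8, 0.8, -155.8]
contact_force: [7.4, 3.0, -4.8]
grip_width: 0.0253
```

Emit:
play_rows([
  [0.6,0,0,0,0,0,1],
  [1.2,0,0,0,0,0,1],
  [1.8,0,0,0,0,0,1],
])

```text
t: 16.77
tcp_pos: [0.3782, 0.2862, 0.0368]
eef_rot: [179.8, 0.9, -155.8]
contact_force: [9.5, 5.1, -4.7]
grip_width: 0.0259
```

```bash
python3 look.py 9; python3 cad.py
```

```text
16.775 [0.37817115 0.28623081 0.03681665] [ 179.77134203    0.90371058 -155.82112025] [ 9.54353294  5.06019061 -4.7483698 ] [ 0.91184844 -1.56355518  0.09342555]
tip in dock mm -43.654337353111174 1.4205418013556872 z 0.03481664876937572
force dock x,y 10.785911760675416 0.5904723105907664
n 415 a [-50.61124222  79.51671072] b -63.60047421676952 67.37543412006877
((14.988243103027344, 2.328960418701172), (131.54273986816406, 129.61805725097656), 1.3214174509048462)
front edge slope deg 0.6014007473273304 x at y=0 -49.441613928591174
```

View pics/z9.png

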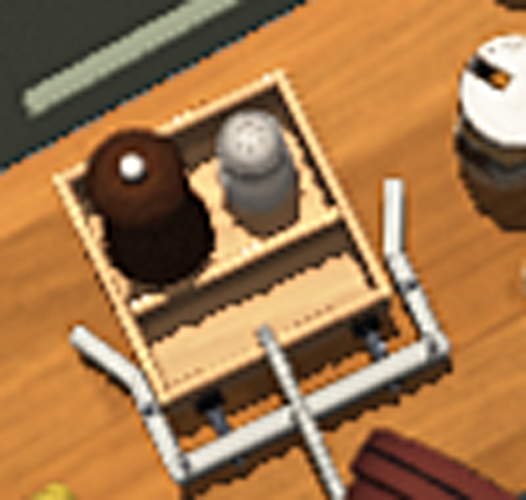

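View pics/l9.png

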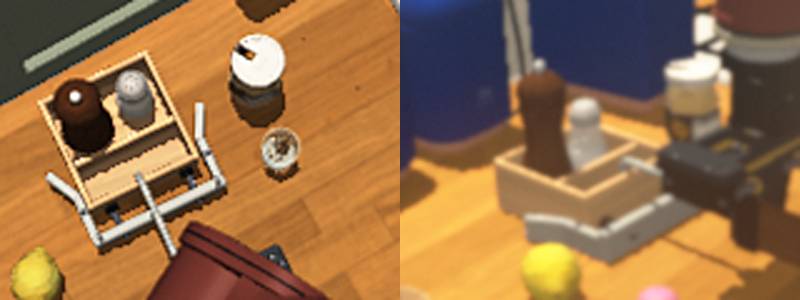

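Emit:
play_rows([
  [0.6,0,0.3,0,0,0,1],
  [1.2,0,0.6,0,0,0,1],
  [1.6,0,0.8,0,0,0,1],
  [1.6,0,0.8,0,0,0,1],
])

```text
t: 17.38
tcp_pos: [0.3781, 0.2864, 0.0366]
eef_rot: [179.7, 1.1, -155.8]
contact_force: [9.6, 5.1, -5.2]
grip_width: 0.0257
```

```bash
python3 look.py 10; python3 cad.py
```

```text
17.375 [0.37809284 0.28642389 0.03658783] [ 179.72636306    1.07692398 -155.83115503] [ 9.59066765  5.14194049 -5.1987205 ] [ 0.82981845 -1.57843763  0.00627529]
tip in dock mm -43.64475105166545 1.599765822542913 z 0.03458782709554194
force dock x,y 10.862989746824383 0.6449122586896668
n 408 a [-50.48315179  79.93088138] b -63.55887881234 67.49893303998046
((14.638923645019531, 2.1656494140625), (130.5721435546875, 129.68234252929688), 1.1851037740707397)
front edge slope deg 0.9080409066794533 x at y=0 -49.27525864125372
```

Run:
```python
from h import *
t=load('top')
c=t['pixels'][165:215,180:260,::-1]; cv2.imwrite('pics/y10.png',cv2.resize(c,(800,500),interpolation=cv2.INTER_CUBIC))
```

```text
(no output)
```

View pics/y10.png

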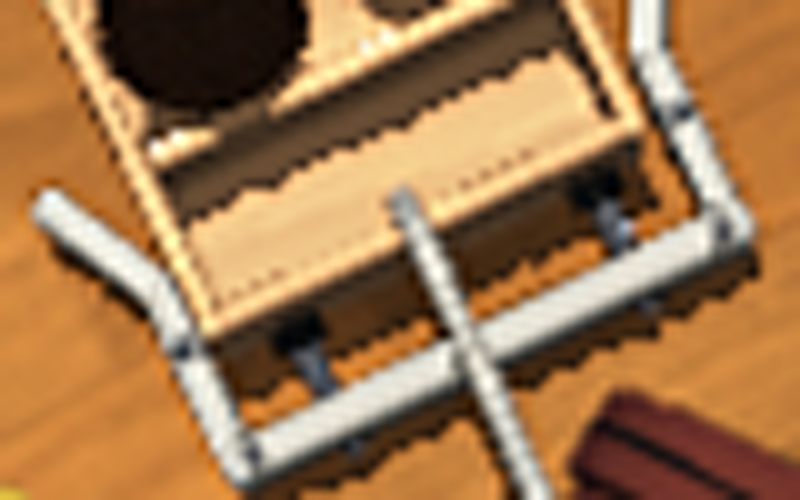

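The front rim, (207,335) to (640,130), is parallel to the bar. Both buffer tips, at (300,330) and (597,188), meet the wall equally. Now pressing to about 16 N in total (drag about 6 N plus 10 N).

Emit:
play_rows([
  [1.8,0,0.5,0,0,0,1],
  [2.1,0,0.5,0,0,0,1],
  [2.3,0,0.5,0,0,0,1],
  [2.4,0,0.5,0,0,0,1],
])

```text
t: 17.98
tcp_pos: [0.378, 0.2867, 0.037]
eef_rot: [179.7, 1.3, -155.8]
contact_force: [10.9, 6.5, -5.6]
grip_width: 0.0256
```

Emit:
play_rows([
  [2.4,0,0.5,0,0,0,1],
  [2.7,0,0.5,0,0,0,1],
  [3,0,0.5,0,0,0,1],
  [3,0,0.5,0,0,0,1],
  [3,0,0.5,0,0,0,1],
])

```text
t: 18.6
tcp_pos: [0.3778, 0.287, 0.0375]
eef_rot: [179.6, 1.6, -155.9]
contact_force: [12.1, 5.8, -5.3]
grip_width: 0.026
```

```bash
python3 look.py 11; python3 cad.py
```

```text
18.6 [0.37779733 0.28702933 0.03753391] [ 179.57873415    1.648557   -155.87166405] [12.06328108  5.75150057 -5.32659595] [ 1.16942413 -2.37510788 -0.00374406]
tip in dock mm -43.66037603476807 2.1566774311038643 z 0.03553391292708277
force dock x,y 13.363253777073293 0.16111431748362373
n 413 a [-50.72873002  79.56611966] b -63.84906114831393 67.81020363725466
((14.91827392578125, 2.1900711059570312), (130.6852569580078, 129.4445343017578), 1.3302350044250488)
front edge slope deg 0.6251084319587481 x at y=0 -49.42928280218948
```

View pics/l11.png

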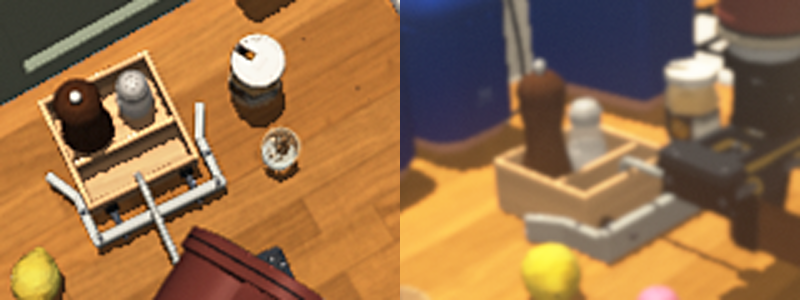

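Run:
```python
from h import *
p=robot.get_state()['tcp_pos']
plan([(p[0],p[1],p[2],204.2),(p[0],p[1],.0355,204.2),(p[0]-.0033*N[0],p[1]-.0033*N[1],.0355,204.2)])
```

```text
[0.0, 0.0, 0.0] [0.4, 1.6, -0.1]
[0.1, -0.0, 2.0] [0.4, 1.6, -0.1]
[3.4, -0.1, 1.9] [0.4, 1.6, -0.1]
```

Emit:
play_rows([
  [2.8,0,0.5,0.1,0.5,0,1],
  [2.8,0,1,0.2,1,0,1],
  [2.8,0,1.5,0.3,1.5,0,1],
  [2.8,0,1.5,0.3,1.8,0,1],
])

```text
t: 19.2
tcp_pos: [0.3774, 0.2874, 0.0372]
eef_rot: [179.8, 0.1, -155.9]
contact_force: [6.8, 2.3, 3.1]
grip_width: 0.0258
```

Emit:
play_rows([
  [1.6,0,0,0,0.2,0,1],
  [2.2,0,0,0,0.3,0,1],
  [2.6,0,0,0,0.4,0,1],
  [2.6,0,0,0,0.4,0,1],
])

```text
t: 19.7
tcp_pos: [0.3773, 0.2875, 0.0383]
eef_rot: [179.8, -0.0, -155.9]
contact_force: [9.2, 3.8, -0.8]
grip_width: 0.0257
```

Emit:
play_rows([
  [2.6,0,0.8,0,0.3,0,1],
  [3.2,0,1,0,0.5,0,1],
  [3.8,0,1.2,0,0.6,0,1],
  [4,0,1.2,0,0.6,0,1],
  [4,0,1.2,0,0.6,0,1],
])

```text
t: 20.32
tcp_pos: [0.377, 0.2878, 0.0388]
eef_rot: [179.7, -0.2, -155.9]
contact_force: [12.0, 4.2, 0.1]
grip_width: 0.0256
```

Emit:
play_rows([
  [4,-0.4,1.2,0,0.5,0,1],
  [4.4,-0.8,1.4,0,0.5,0,1],
  [4.8,-0.8,1.4,0,0.5,0,1],
  [4.8,-0.8,1.4,0,0.5,0,1],
])

```text
t: 20.82
tcp_pos: [0.3771, 0.2875, 0.0393]
eef_rot: [179.6, -0.2, -156.0]
contact_force: [14.5, 6.8, -2.8]
grip_width: 0.0257
```

Total is now 16.0 N. Holding it for over half a second.

Emit:
play_rows([
  [4.7,-0.4,0.8,0,0.3,0,1],
  [4.7,-0.4,0.8,0,0.3,0,1],
  [4.7,-0.4,0.8,0,0.3,0,1],
])

```text
t: 21.2
tcp_pos: [0.3771, 0.2876, 0.0403]
eef_rot: [179.5, 0.0, -156.0]
contact_force: [16.7, 8.2, -5.0]
grip_width: 0.0258
```

Emit:
play_rows([
  [4.7,-0.2,0.8,0,0.3,0,1],
  [4.7,-0.2,0.8,0,0.3,0,1],
  [4.7,-0.2,0.8,0,0.3,0,1],
])

```text
t: 21.58
tcp_pos: [0.377, 0.2878, 0.0413]
eef_rot: [179.4, 0.2, -156.1]
contact_force: [17.3, 7.5, -5.7]
grip_width: 0.0254
```

```bash
python3 look.py 12; python3 cad.py
```

```text
21.575 [0.37704601 0.28779061 0.04125603] [ 179.370238      0.23614155 -156.05751349] [17.32022933  7.49087501 -5.72694153] [ 1.57686109 -3.47462675  0.00795112]
tip in dock mm -44.03022854085558 2.627729746734034 z 0.039256033586206954
force dock x,y 18.864977232472548 -0.4649586307761677
n 416 a [-50.75179983  80.0567159 ] b -63.867282503334444 67.57506203111969
((14.723743438720703, 2.1916885375976562), (131.21142578125, 129.60719299316406), 1.2472041845321655)
front edge slope deg 0.8554278724183811 x at y=0 -49.364790052434664
```

View pics/z12.png

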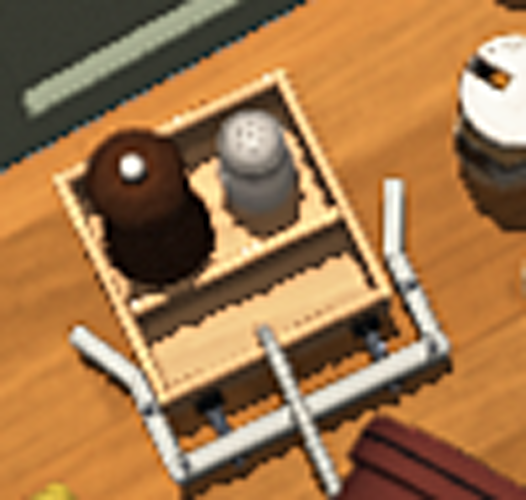

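View pics/l12.png

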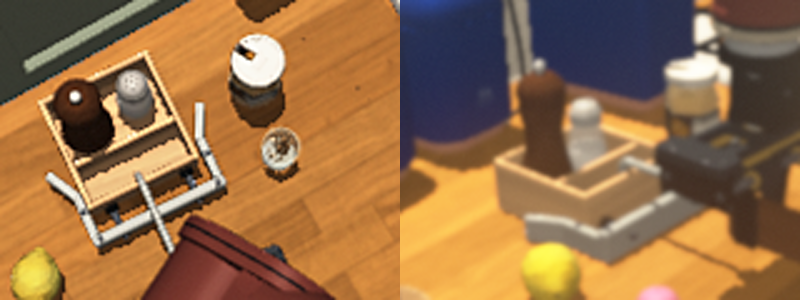

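Emit:
play_rows([
  [4,0,1.2,0,0.2,0,1],
  [4,0,1.2,0,0.2,0,1],
  [4,0,1.2,0,0.2,0,1],
])

```text
t: 22.05
tcp_pos: [0.377, 0.288, 0.0415]
eef_rot: [179.3, 0.5, -156.1]
contact_force: [15.7, 7.6, -5.5]
grip_width: 0.0259
```

Emit:
play_rows([
  [4,0,1.2,0,0.2,0,1],
  [4,0,1.2,0,0.2,0,1],
  [4,0,1.2,0,0.2,0,1],
])

```text
t: 22.42
tcp_pos: [0.3769, 0.2882, 0.0417]
eef_rot: [179.2, 0.7, -156.2]
contact_force: [16.4, 6.4, -6.2]
grip_width: 0.0254
```

Emit:
play_rows([
  [4,0,1.2,0,0.2,0,1],
  [4,0,1.2,0,0.2,0,1],
  [4,0,1.2,0,0.2,0,1],
])

```text
t: 22.8
tcp_pos: [0.3768, 0.2884, 0.0419]
eef_rot: [179.1, 0.9, -156.2]
contact_force: [16.2, 7.2, -6.3]
grip_width: 0.0256
```

Emit:
play_rows([
  [3.5,0,1.2,0,0.2,0,1],
  [3.5,0,1.2,0,0.2,0,1],
  [3.5,0,1.2,0,0.2,0,1],
])

```text
t: 23.18
tcp_pos: [0.3768, 0.2886, 0.0419]
eef_rot: [179.0, 1.1, -156.3]
contact_force: [15.2, 7.2, -7.1]
grip_width: 0.0255
```

Emit:
play_rows([
  [3.5,0,1.2,0,0.2,0,1],
  [3.5,0,1.2,0,0.2,0,1],
  [3.5,0,1.2,0,0.2,0,1],
  [3.5,0,1.2,0,0.2,0,1],
  [3.5,0,1.2,0,0.2,0,1],
  [3.5,0,1.2,0,0.2,0,1],
])

```text
t: 23.92
tcp_pos: [0.3767, 0.2888, 0.0419]
eef_rot: [178.9, 1.3, -156.3]
contact_force: [15.1, 6.3, -6.6]
grip_width: 0.0256
```

Emit:
play_rows([
  [2.5,0,0.8,0,0.2,0,1],
  [1.5,0,0.5,0,0.1,0,1],
  [0.5,0,0,0,0,0,1],
  [-1,0,0,0,0,0,1],
  [-3,0,0,0,0,0,1],
  [-6,0,0,0,0,0,1],
  [-10,0,0,0,0,0,1],
  [-14,0,0,0,0,0,1],
  [-14,0,0,0,0,0,1],
  [-14,0,0,0,0,0,1],
])

```text
t: 25.18
tcp_pos: [0.3894, 0.2944, 0.0422]
eef_rot: [178.9, 1.2, -156.3]
contact_force: [-0.6, -0.4, -0.8]
grip_width: 0.0256
```

```bash
python3 look.py 13; python3 cad.py
```

```text
25.175 [0.38936984 0.29437833 0.0421548 ] [ 178.92193828    1.23667477 -156.30215467] [-0.56980754 -0.41175385 -0.78238528] [ 0.08841476 -0.10682688 -0.03573113]
tip in dock mm -30.091749235329427 2.734240460506585 z 0.04015480407612354
force dock x,y -0.6899694591451506 -0.13477391159379778
n 411 a [-50.78014583  79.48053388] b -63.690316425664776 67.73869137969828
((14.383129119873047, 2.1325531005859375), (131.09861755371094, 129.56375122070312), 1.1915327310562134)
front edge slope deg 0.9653679112304103 x at y=0 -49.440600484333025
```

View pics/z13.png

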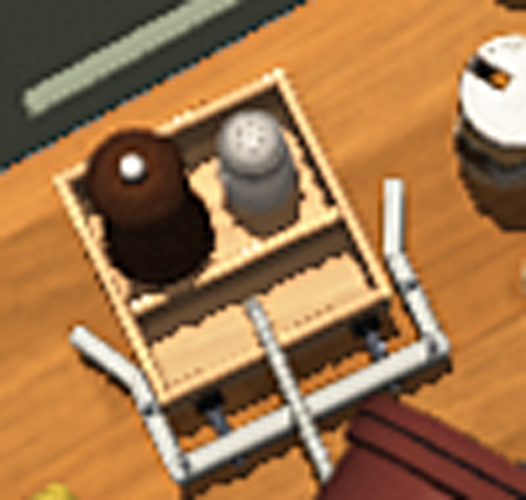

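Free of contact, and the caddy hasn't moved. Lifting straight up, then taking the hook back to its old spot on the open worktop.

Emit:
play_rows([
  [0,0,-10,0,0,0,1],
  [0,0,-25,0,0,0,1],
  [0,0,-45,0,0,0,1],
  [0,0,-70,0,0,0,1],
  [0,0,-95,0,0,0,1],
  [0,0,-95,0,0,0,1],
  [0,0,-95,0,0,0,1],
])

```text
t: 26.15
tcp_pos: [0.3881, 0.2915, 0.137]
eef_rot: [179.0, 1.2, -156.3]
contact_force: [0.8, -0.3, -2.0]
grip_width: 0.0252
```

```bash
python3 look.py 14; python3 cad.py
python3 - <<'E'
from h import *
plan([(.43,.29,.135,204.0),(.43,.29,.135,165),(.416,.2135,.135,124.4),(.416,.2135,.04,124.4)])
E
```

```text
26.15 [0.38814284 0.29153554 0.13698643] [ 178.96532236    1.24844028 -156.31503227] [ 0.76110901 -0.26926689 -2.03214127] [ 0.06846587 -0.05615812 -0.05684517]
tip in dock mm -32.398724782814405 0.6312128223316336 z 0.13498643317982623
force dock x,y 0.5779730633867604 -0.5636831747668567
n 408 a [-50.68474386  79.84808474] b -63.709705283984746 67.761883911063
((14.531742095947266, 2.1960678100585938), (130.33221435546875, 129.58567810058594), 1.117307186126709)
front edge slope deg 0.401526799935391 x at y=0 -49.12191456516013
[-38.0, -18.4, 1.9] [1.1, 1.2, -0.3]
[-38.0, -18.4, 1.9] [1.4, 0.8, 38.7]
[5.6, -82.8, -0.2] [1.7, 0.2, 79.3]
[7.5, -84.5, 94.8] [1.7, 0.2, 79.3]
```

View pics/l14.png

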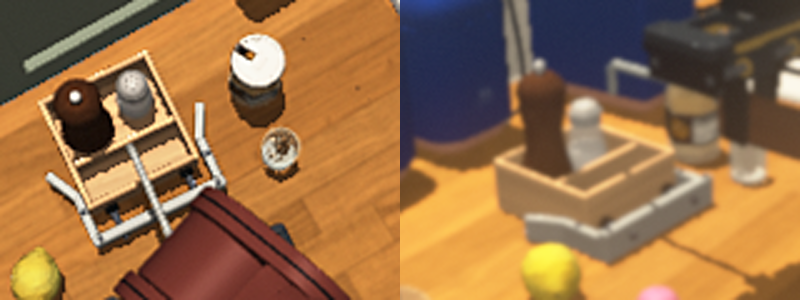

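Emit:
play_rows([
  [-20,-9,0,1.1,1.2,0,1],
  [-38,-18,0,1.1,1.2,0,1],
  [-38,-18,0,1.2,1.1,9,1],
  [-38,-18,0,1.3,1,18,1],
  [-38,-18,0,1.4,0.9,28,1],
  [-38,-18,0,1.4,0.8,38,1],
  [-28,-34,0,1.5,0.7,48,1],
  [-17,-50,0,1.6,0.5,58,1],
  [-6,-66,0,1.6,0.4,68,1],
  [6,-83,0,1.7,0.2,79,1],
  [6,-83,0,1.7,0.2,79,1],
  [6,-83,20,1.7,0.2,79,1],
  [7,-84,50,1.7,0.2,79,1],
  [7,-84,80,1.7,0.2,79,1],
  [7,-84,95,1.7,0.2,79,1],
  [7,-84,95,1.7,0.2,79,1],
  [7,-84,95,1.7,0.2,79,1],
])

```text
t: 28.38
tcp_pos: [0.4168, 0.2148, 0.0406]
eef_rot: [179.9, 0.0, 124.8]
contact_force: [0.0, -0.5, -1.5]
grip_width: 0.0258
```

Run:
```python
from h import *
s=robot.get_state();print(s['t'],s['tcp_pos'],s['eef_rot'],s['contact_force'])
sd=grab('side')
c=sd['pixels'][140:260,230:390,::-1]; cv2.imwrite('pics/side15.png',cv2.resize(c,(800,600),interpolation=cv2.INTER_CUBIC))
plan([(.416,.2135,.006,124.4)])
```

```text
28.375 [0.41679209 0.21484821 0.04064582] [1.79900443e+02 3.48703983e-02 1.24762852e+02] [ 0.01503327 -0.49376551 -1.5319002 ]
[-0.4, -1.6, 34.8] [0.1, 0.1, 0.3]
```

View pics/side15.png

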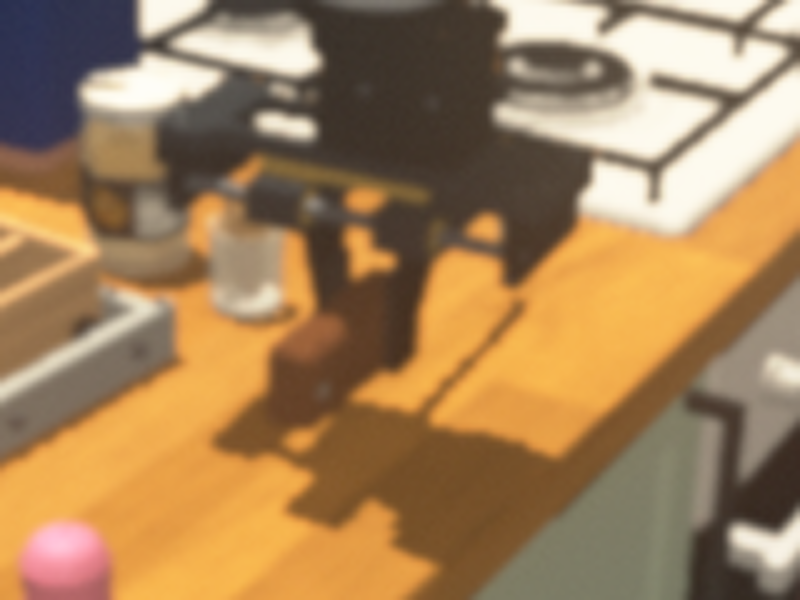

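Emit:
play_rows([
  [0,-1,12,0,0,0,1],
  [0,-1,22,0,0,0,1],
  [0,-1,29,0,0,0,1],
  [0,-1,32,0,0,0,1],
  [0,-1,33.5,0,0,0,1],
  [0,-1,34.5,0,0,0,1],
  [0,-1,34.5,0,0,0,1],
])

```text
t: 29.3
tcp_pos: [0.4163, 0.2144, 0.0065]
eef_rot: [179.9, 0.1, 124.7]
contact_force: [-2.1, 1.0, 2.2]
grip_width: 0.026
```

Emit:
play_rows([
  [0,0,0.6,0,0,0,1],
  [0,0,1.2,0,0,0,1],
  [0,0,1.5,0,0,0,1],
])

```text
t: 29.68
tcp_pos: [0.4163, 0.2146, 0.005]
eef_rot: [179.8, 0.1, 124.8]
contact_force: [-2.7, 1.6, 1.9]
grip_width: 0.0253
```

Emit:
play_rows([
  [0,0,0,0,0,0,0.6],
  [0,0,0,0,0,0,0.5],
  [0,0,0,0,0,0,0.3],
  [0,0,0,0,0,0,0.2],
  [0,0,0,0,0,0,0],
  [0,0,0,0,0,0,0],
  [0,0,0,0,0,0,0],
  [0,0,0,0,0,0,0],
])

```text
t: 30.68
tcp_pos: [0.4163, 0.2146, 0.0051]
eef_rot: [179.8, 0.1, 124.8]
contact_force: [-1.0, 0.3, -0.3]
grip_width: 0.086
```

Emit:
play_rows([
  [0,0,-10,0,0,0,0],
  [0,0,-40,0,0,0,0],
  [0,0,-80,0,0,0,0],
  [0,0,-130,0,0,0,0],
  [0,0,-180,0,0,0,0],
  [40,40,-200,0,0,0,0],
  [70,80,-200,0,0,0,0],
  [70,80,-200,0,0,0,0],
])

```text
t: 31.68
tcp_pos: [0.441, 0.3211, 0.2056]
eef_rot: [179.8, -0.1, 125.0]
contact_force: [0.6, -0.6, -0.4]
grip_width: 0.0871
```

Emit:
play_rows([
  [-55,-25,-10,0,0,0,0],
  [-110,-50,-20,0,0,0,0],
  [-165,-75,-20,0,0,0,0],
  [-220,-100,-20,0,0,0,0],
  [-260,-120,-20,0,0,0,0],
  [-297,-133,-20,0,0,0,0],
  [-297,-133,-20,0,0,0,0],
  [-297,-133,-20,0,0,0,0],
])

```text
t: 32.67
tcp_pos: [0.5019, 0.0019, 0.2248]
eef_rot: [179.8, -0.1, 125.0]
contact_force: [0.1, 0.8, 0.0]
grip_width: 0.0869
```

```bash
python3 look.py 16; python3 cad.py
python3 - <<'E'
from h import *
t=load('top');s=load('side')
c=t['pixels'][115:265,165:345,::-1]; a=cv2.resize(c,(400,333),interpolation=cv2.INTER_CUBIC)
c=s['pixels'][120:270,130:340,::-1]; b=cv2.resize(c,(400,333),interpolation=cv2.INTER_CUBIC)
cv2.imwrite('pics/f16.png',np.hstack([a,b]))
P=cloud(t);z=P[...,2]
for nme,c in dict(lemon=(421,463),pot=(563,205),jar=(643,232)).items(): print(nme,np.round(P[(np.hypot(P[...,0]*1000-c[0],P[...,1]*1000-c[1])<40)&(z>.03)&(z<.12)].mean(0)*1000))
S=cloud(s)
V,U=np.mgrid[:384,:512]
h=(U>235)&(U<300)&(V>215)&(V<260)&(z>0.033)&(z<0.05);print('handle top z',np.median(z[h]),h.sum(),cv2.minAreaRect((P[h][:,:2]*1000).astype(np.float32)))
E
```

```text
32.675 [0.50187463 0.0018999  0.22477728] [ 1.79798222e+02 -1.48771053e-01  1.25006359e+02] [0.10465412 0.83093696 0.02772072] [ 0.03223011 -0.09583796  0.01782764]
tip in dock mm -186.3755876255151 -469.17670174464945 z 0.22277727819768217
force dock x,y 0.4435408925040118 0.7104084658437891
n 408 a [-50.63538016  79.58340596] b -63.51159966548609 67.77870678054481
((15.148395538330078, 2.2515182495117188), (131.1549530029297, 129.57620239257812), 1.0818063020706177)
front edge slope deg 0.884371741767193 x at y=0 -49.2072576047105
lemon [422. 466.  43.]
pot [564. 204.  46.]
jar [639. 232.  90.]
handle top z 0.03930264649116934 425 ((410.33270263671875, 224.18118286132812), (25.86012077331543, 141.94796752929688), 34.60207748413086)
```

View pics/f16.png

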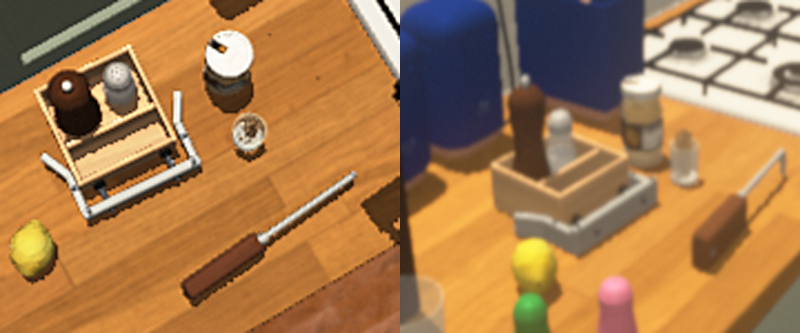

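View pics/z16.png

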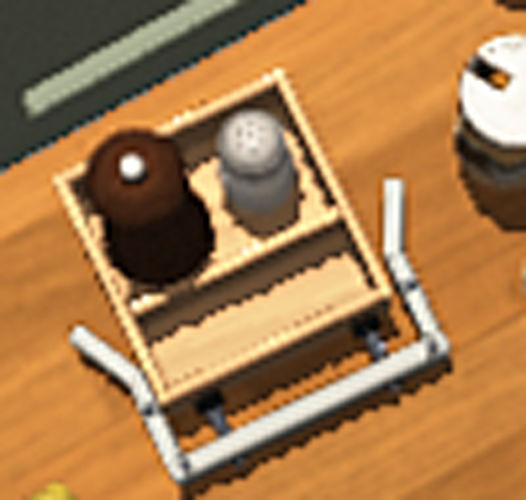

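Run:
```python
from h import *
t=load('top');P=cloud(t);z=P[...,2];a=(P[...,:2]-O)@N*1000;b=(P[...,:2]-O)@L*1000
m=(z>.029)&(z<.036)&(np.abs(b)<78)&(a>-95)&(a<-66)
q=np.stack([b[m],a[m]],1);c=cv2.fitLine(q.astype(np.float32),cv2.DIST_HUBER,0,.01,.01).ravel()
print('bar yaw rel',-np.degrees(np.arctan(c[1]/c[0])),m.sum())
m=(z>.051)&(z<.059)&(a<-44)&(a>-60)&(np.abs(b)<70)
q=np.stack([b[m],a[m]],1);c=cv2.fitLine(q.astype(np.float32),cv2.DIST_HUBER,0,.01,.01).ravel()
print('front rim yaw rel',-np.degrees(np.arctan(c[1]/c[0])),m.sum())
```

```text
bar yaw rel 0.724784 205
front rim yaw rel 0.6474114 100
```

The caddy front is parallel to the bar within 0.1°, so it is seated squarely. Handing in.

```bash
python3 -c "
from h import *
print(robot.finish_job())"
```

```text
the job is handed in; nothing more can be done
None
```

I hooked the caddy, dragged it into the dock and felt the buffers with its centre about 15 mm behind the dock's origin. I then unhooked it, set the hook back on the open worktop and handed in at about 33 s.

- **Entry:** The caddy turned about 4.5° clockwise at the dock's left flare. I moved the hook left of centre and pulled it straight.
- **Pull:** I held it for about 2.7 s with readings of 16.3 to 18.9 N in total. About 6 N of that is drag, so the pressing force was roughly 10 to 13 N. The last 1.1 s read 16.3 to 17.7 N, and no reading passed 19 N. Force was read only at the end of each move, so brief peaks in between are not known.
- **Last checks:**
  - The front wall was parallel to the stop bar within 0.1°, and the caddy did not move when I unhooked.
  - The mill and shaker were standing, and the hook lay flat.
  - The lemon, pot and jar measured within about 4 mm of where they started, but their heights read 6 to 12 mm lower than in the first rough measurement. That is probably the different height cut I used, and in the pictures they look unmoved.
- **Disagreement:** My first estimate of the dock's angle made the caddy look about 1° askew. Refitting the bar in the last, unobstructed view showed that the estimate was about 0.7° off, not the caddy.

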